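Seal the dry box that holds the drilled test coupon

TASK

Two small dry boxes stand open on the bench. Close the one that holds the drilled coupon (the oblong plate with two holes): swing its lid down and press it against the rubber gasket until the spring catch snaps over it and holds it shut. Leave the other box open and let go of everything.

Things in the scene. Friction and masses are not known exactly. Their poses are not given: they have to be found in the camera images.
- sample_box: Grey dry box with the drilled coupon, fixed; 120 deep (x) x 150 wide (y) x 56 mm. Origin: centre of underside, z up, own -x = front (catch), towards the robot. Lid hinge line: along y at x +62, z +60 mm. The steel catch (20 mm wide, x -67 to -78, top z 81 mm) is pushed aside by the lid and snaps over it by itself. Like box with a square plate beside it, centres 260 mm or more apart in y.
- sample_lid (a joint): Lid angle of that box, rad: 0 = hard down; starts open at 0.95-1.25, outer face up and away from the robot. Plate 126 mm from hinge line to front, 158 wide, 14 thick; shut: z 60-74 mm. Stays where left; below 0.10 the gasket pushes back. Catches at about 0.02: 10 to 15 N down, 100 mm from the hinge line (more nearer it). Let go, rests at 0.02 if caught, springs to 0.1 if not.
- spare_lid (a joint): Lid angle of the other, identical dry box (holding a plain square plate), rad, same scale; starts open at 0.95 to 1.25 and must stay open.
- coupon: The drilled coupon: flat grey metal plate, 50 x 80 x 6 mm, with two round holes, lying on the floor of the sample box towards its front, long side across the box. Origin: centre of its underside. It stays there.
Things that resemble listed ones, but are neither listed nor needed, are in the scene too. Leave any turquoise look-alike of the coupon alone.

How it is judged:
By the outcome, as a careful person would: the job done as asked, in the order asked, and still so for the second after the job is handed in, with the robot touching nothing.
It also fails if it takes over 35 s, if anything falls off the work surface, if the arm or the gripper's body presses on something with over 40 N, if the wrist force passes 120 N, or if a joint passes its speed limit or range.

ROBOT

A 6-joint arm with a two-finger parallel gripper is mounted at the origin on a cart in front of the work surface, level with it; the furniture and walls round the work are solid. World frame = base frame: x ahead of the robot, y to its left, z up, the work surface at z = 0. Lengths are in m, angles in rad, forces in N, time in s.
With the tool pointing down it reaches from about 0.375 to 0.925 m from the base axis. Payload 5.7 kg.
Tool frame: the origin (TCP) lies at the very end of the fingers, on their centre line; the grasp point (between the pads) lies 19 mm behind it; z points along the fingers, y is the direction in which the jaws open and shut (so a half turn about z gives the same grasp; the last joint's range is limited). The gripper opens to 88 mm and grips with 3 to 60 N. Pads are 20 mm wide; open, the fingers measure 115 mm over their backs; the gripper's body (75 mm by 178 mm) begins 61 mm behind the grasp point.
Start: joints at [1.147, 0.359, 1.51, -0, 1.272, -0.115], TCP at [0.182, 0.572, 0.223] pointing down, gripper open.
Joint ranges: [-2.97, 2.97], [-1.01, 2.36], [0.21, 2.38], [-0.96, 4.11], [0.2, 2.71], [-2.98, 2.98]. Speed limits (rad/s): [2.39, 2.39, 3.14, 3.14, 3.14, 3.14].

INTERFACE

Orientations are given as a unit quaternion [x, y, z, w].
In Python, from workcell import robot gives the robot as it stands. The module is installed in compiled form; this text tells all that it offers.
- The arm moves only by the shell command python3 -m creep 'ROWS' [FORCE]. ROWS is JSON, a list of rows, each a list of 7 numbers: the shift along the tool's x, y, z in mm, then the turn, a rotation vector about the tool's x, y, z in rad, then the opening, from 0 (shut) to 1 (fully open). A call has exactly 10 rows; each row shifts and turns the pose as measured when the row begins, along the tool's axes as they then stand; what a row does not reach is not made up. A row lasts 1/8 s, in which the tool goes at most 62.5 mm and 10.7 degrees, less where a joint would pass 70% of its speed; a pose out of reach is approached as far as the arm can. A call with a gripper value outside its range is refused whole. The fingers move at their own pace and stop on an object; FORCE is the grip in N (left out, the last holds). Time passes only in rows, so rows that do not move let the fingers close, or fill a call up. It gives the time, the measured TCP pose, the force and the opening at its end, in the units of the state.
- robot.read_state(): the state, without advancing time (a new reading comes with each control period).
- robot.read_camera(name): name is "scene" or "side" or "wrist"; returns (picture, depth): 400x640x3 uint8, red, green, blue; 400x640 float32, m along the optical axis (not along the pixel's ray), 0 where there is no reading.
- robot.calibration(name): a dict with "vertical_fov" (degrees; the focal length in pixels is half the picture's height over the tangent of half this angle, whatever the lens; pixels are square), "cx", "cy" (the principal point, pixels), "k1" (the pictures are not rectified: a ray, as slopes to the right and down, at radius r is drawn at 1 + k1 r^2 times it, then the intrinsics apply), "origin" and "rotation" of the camera in the world. Camera axes: x right, y down, z forward; pixel columns grow to the right and rows downward; lengths in m; the calibration is good to about 2 mm. A picture is of the moment at which its call begins: read the wrist's pose just before it. calibration takes no time and is no camera call; for the wrist camera it gives the pose at the moment of the call.
- robot.finish_job(): hands the job in, once; it reports no verdict.
The state is a dict: "time": time; "joints": joint angles; "qd": joint speeds; "joint_efforts": joint torques, N m; "tcp_pos": TCP position; "tool_rot": TCP orientation; "contact_force": force on the tool from outside, world axes, zero at the start; "moment": the same for the moment, N m; "opening": finger opening in m.
Only numpy, scipy, OpenCV 4.12 (cv2) and the standard library are available. Lean on these libraries where they do the work, as an engineer would, in place of code of your own. Each camera call takes 0.05 s, during which the arm holds its last target.

## Working session

There is one attempt and no reset: what is moved stays moved. The work goes in short steps, Python scripts to look and compute and a shell command to move; the robot and the scene stay as the last step left them, time stands still between calls to the robot, and variables do not carry over. Pictures are saved under pics/ and viewed, and the job is handed in when it is done.

```bash
mkdir -p pics; python3 - <<'E'
from workcell import robot
import cv2
for n in ("scene","side","wrist"):
    p,d=robot.read_camera(n); cv2.imwrite(f"pics/{n}0.png",p[:,:,::-1]); c=robot.calibration(n); print(n,c)
s=robot.read_state(); print(s["time"],s["tcp_pos"],s["tool_rot"],s["contact_force"],s["opening"])
E
```

```text
scene {'vertical_fov': 45.3502614463567, 'cx': 318.93490612314207, 'cy': 190.9672239356162, 'k1': -0.06443762656048062, 'origin': array([ 0.16576705, -0.63047549,  0.86705496]), 'rotation': array([ 0.90494283, -0.24392814,  0.09292645, -0.33606877])}
side {'vertical_fov': 56.40892265139626, 'cx': 313.52664527866375, 'cy': 198.6920707377898, 'k1': -0.052790412796855375, 'origin': array([ 0.26825491, -0.79121763,  0.40176347]), 'rotation': array([ 0.81798431, -0.12644768,  0.08427856, -0.55480606])}
wrist {'vertical_fov': 65.71985771797664, 'cx': 319.71316389357196, 'cy': 196.71623676831885, 'k1': -0.039120079262076085, 'origin': array([0.11514693, 0.59278023, 0.38509582]), 'rotation': array([0.80031712, 0.585406  , 0.07561099, 0.1052392 ])}
0.15 [0.18213654 0.57116345 0.22201957] [ 1.53782548e-01  9.88104473e-01 -6.69373709e-04 -1.76131514e-04] [0.20685631 0.79188331 0.77951144] 0.08774985086571659
```

View pics/scene0.png

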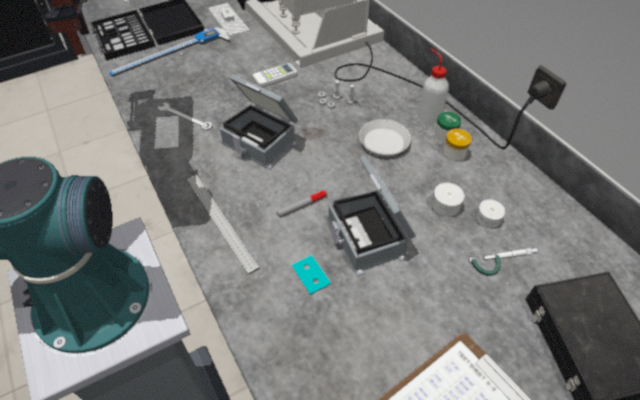

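View pics/side0.png

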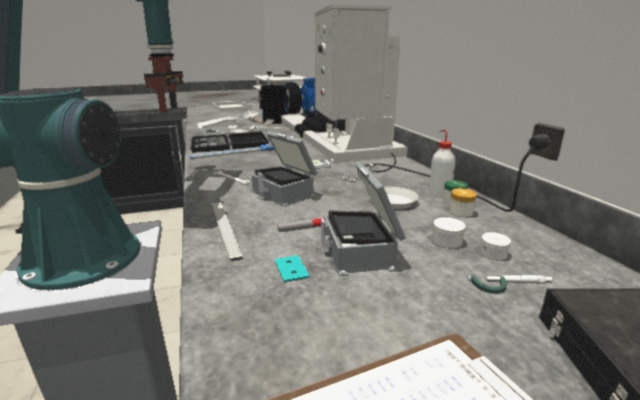

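View pics/wrist0.png

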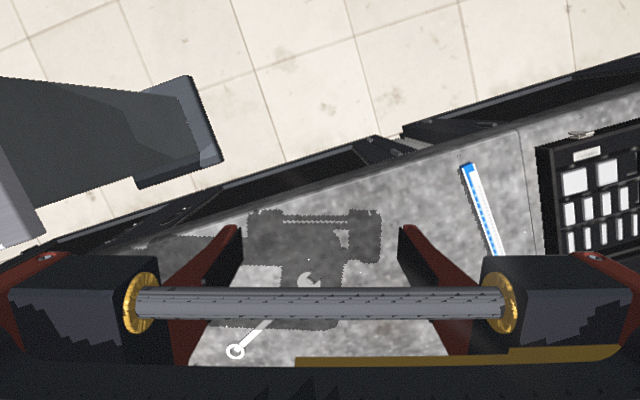

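The scene view shows one box at about (260,130) and one at about (370,230). The nearer one has a bright plate at about (355,232). I'll zoom in on both and measure them.

```bash
cat > h.py <<'E'
import numpy as np, cv2
from scipy.spatial.transform import Rotation as R
from workcell import robot
def K(c,h=400):
    f=h/2/np.tan(np.radians(c["vertical_fov"])/2); return f
def ray(c,uv):
    f=K(c); uv=np.atleast_2d(np.array(uv,float))
    # the lens draws a slope s at s*(1+k1 r^2): invert via cv2
    M=np.array([[f,0,c["cx"]],[0,f,c["cy"]],[0,0,1]])
    return cv2.undistortPointsIter(uv[:,None],M,np.array([c["k1"],0,0,0.]),None,None,(3,100,1e-10))[:,0]
def rotm(c):
    r=np.array(c["rotation"]); return R.from_quat(r).as_matrix() if r.size==4 else r
def cloud(c,d):
    v,u=np.mgrid[0:400,0:640]; n=ray(c,np.c_[u.ravel(),v.ravel()]); z=d.ravel()
    P=np.c_[n*z[:,None],z]@rotm(c).T+c["origin"]; P[z<=0]=np.nan
    return P.reshape(400,640,3)
def plane(c,uv,z):
    n=ray(c,uv); D=np.c_[n,np.ones(len(n))]@rotm(c).T; o=np.array(c["origin"])
    return o+D*((z-o[2])/D[:,2])[:,None]
E
python3 - <<'E'
from h import *
p,d=robot.read_camera("scene"); c=robot.calibration("scene"); P=cloud(c,d); np.savez("s.npz",p=p,P=P,d=d)
a=cv2.resize(p[65:175,200:320],None,fx=5,fy=5,interpolation=cv2.INTER_CUBIC)[:,:,::-1]
b=cv2.resize(p[150:280,310:430],None,fx=4.5,fy=4.5,interpolation=cv2.INTER_CUBIC)[:,:,::-1]
cv2.imwrite("pics/za.png",a);cv2.imwrite("pics/zb.png",b)
for uv in [(220,130),(263,163),(355,232),(262,130),(244,78),(385,190),(360,268),(409,240)]: print(uv,P[uv[1],uv[0]].round(3))
p,d=robot.read_camera("side"); 
cv2.imwrite("pics/zs.png",cv2.resize(p[120:280,230:430],None,fx=4,fy=3.7,interpolation=cv2.INTER_CUBIC)[:,:,::-1])
E
```

```text
(220, 130) [0.41  0.281 0.049]
(263, 163) [0.467 0.155 0.011]
(355, 232) [ 0.549 -0.138  0.013]
(262, 130) [0.52  0.272 0.007]
(244, 78) [ 0.579  0.522 -0.003]
(385, 190) [ 0.578 -0.179  0.178]
(360, 268) [ 0.511 -0.217  0.005]
(409, 240) [ 0.648 -0.207 -0.003]
```

View pics/za.png

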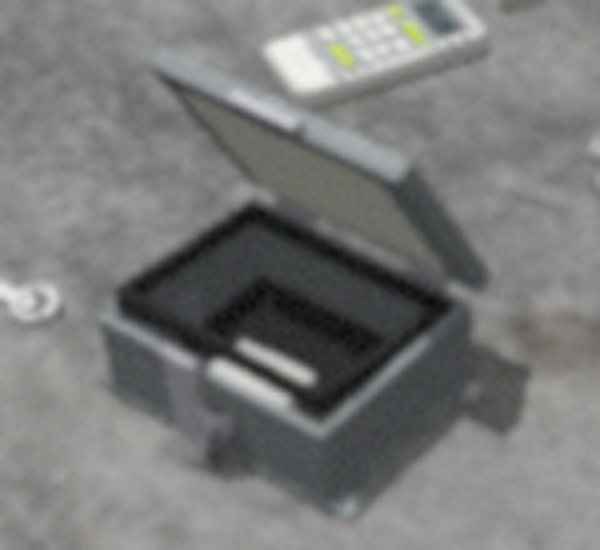

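View pics/zb.png

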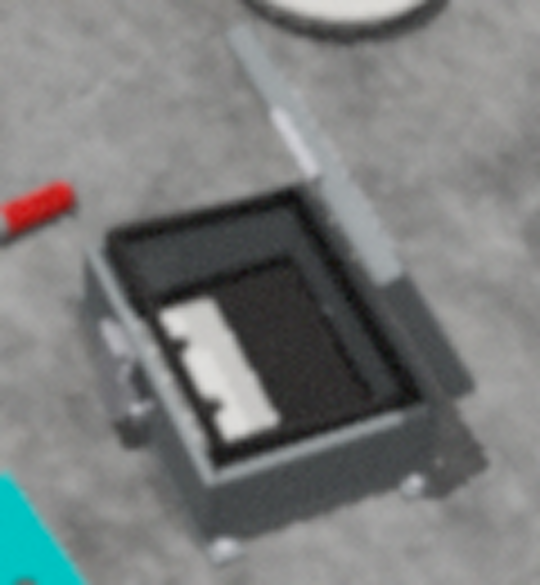

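View pics/zs.png

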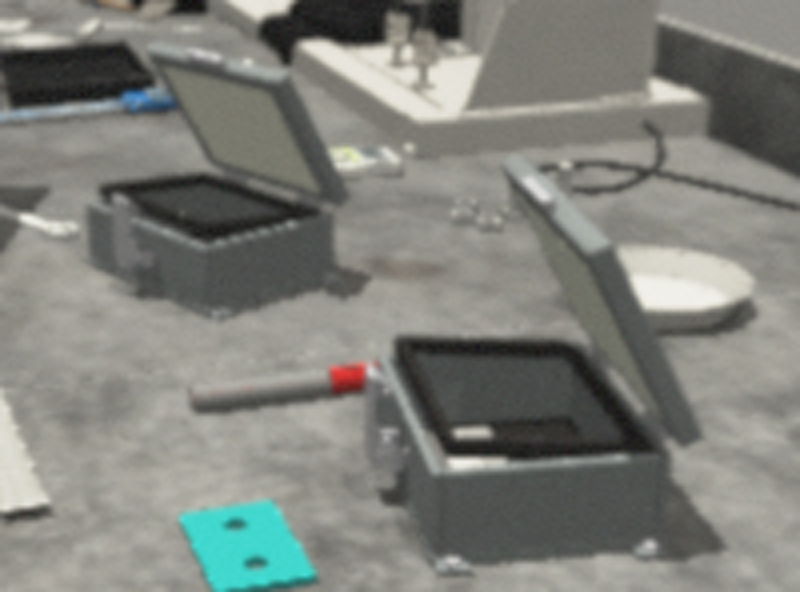

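The near box (370,230) shows a bright plate with two dark notches, which look like holes cut off by the front wall. The far box's plate is mostly hidden. Next I'll measure the near box's pose and the plate's length.

```bash
python3 - <<'E'
from h import *
c=robot.calibration("scene"); P=np.load("s.npz")["P"]
Z=lambda l:[(310+x/4.5,150+y/4.5) for x,y in l]
r=plane(c,Z([(90,245),(212,475),(435,400)]),0.056); print("rim FL FR BR\n",r.round(4)); print(np.linalg.norm(r[0]-r[1]),np.linalg.norm(r[2]-r[1]), np.degrees(np.arctan2(*(r[0]-r[1])[[0,1]])))
q=plane(c,Z([(215,298),(280,420),(228,440),(160,310)]),0.013); print("plate\n",q.round(4),np.linalg.norm(q[0]-q[1]))
ctr=(r[0]+r[2])/2; print("ctr",ctr)
A=lambda l:[(200+x/5,65+y/5) for x,y in l]
r2=plane(c,A([(102,318),(322,430),(468,310)]),0.056); print("far\n",r2.round(4), (r2[0]+r2[2])/2)
# lid points of near box: cloud in z 0.08..0.25 near
m=(P[...,2]>.085)&(P[...,2]<.25)&(abs(P[...,1]-ctr[1])<.11)&(P[...,0]>.5)&(P[...,0]<.76)
L=P[m]; print(len(L)); t=L[L[:,2]>L[:,2].max()-.012]; print(t.min(0),t.max(0),t.mean(0))
yy=[(y,L[abs(L[:,1]-y)<.004]) for y in np.arange(-.28,-.08,.02)]
for y,l in yy:
    if len(l): i=l[:,2].argmax(); print(round(y,3),l[i].round(3),len(l))
E
```

```text
rim FL FR BR
 [[ 0.523  -0.073   0.056 ]
 [ 0.5017 -0.2137  0.056 ]
 [ 0.6127 -0.2312  0.056 ]]
0.1423336751701011 0.1124235597281037 8.618299547826737
plate
 [[ 0.5785 -0.1042  0.013 ]
 [ 0.5649 -0.1818  0.013 ]
 [ 0.5369 -0.1789  0.013 ]
 [ 0.5506 -0.0968  0.013 ]] 0.07880864980341164
ctr [ 0.56788079 -0.15208113  0.056     ]
far
 [[0.411  0.2777 0.056 ]
 [0.472  0.1488 0.056 ]
 [0.574  0.1899 0.056 ]] [0.49250888 0.23377159 0.056     ]
711
[ 0.56369383 -0.23080582  0.17142328] [ 0.59978547 -0.07494424  0.1833965 ] [ 0.57961015 -0.15856885  0.17580429]
-0.24 [ 0.603 -0.236  0.107] 15
-0.22 [ 0.575 -0.223  0.178] 30
-0.2 [ 0.577 -0.2    0.177] 28
-0.18 [ 0.578 -0.179  0.178] 26
-0.16 [ 0.574 -0.162  0.181] 27
-0.14 [ 0.575 -0.144  0.183] 30
-0.12 [ 0.59  -0.119  0.178] 25
-0.1 [ 0.595 -0.101  0.177] 22
```

The near box is centred at about (0.568, -0.152) with a yaw of -8.7°. Its plate is 79 mm long, so it is the coupon. I'll rise, align the tool with the hinge, close the gripper and move over. On the way I'll check the far box with the wrist camera.

```bash
python3 -m creep '[[0,0,-40,0,0,-0.157,0],[-35,-41,0,0,0,0,0],[-35,-41,0,0,0,0,0],[-35,-41,0,0,0,0,0],[-35,-41,0,0,0,0,0],[-35,-41,0,0,0,0,0],[0,0,0,0,0,0,0],[0,0,0,0,0,0,0],[0,0,0,0,0,0,0],[0,0,0,0,0,0,0]]' 30
python3 - <<'E'
from h import *
p,d=robot.read_camera("wrist"); cv2.imwrite("pics/w1.png",p[:,:,::-1]); s=robot.read_state(); print(R.from_quat(s["tool_rot"]).as_matrix().round(3))
E
```

```text
time: 1.5
tcp_pos: [0.3285, 0.3396, 0.2631]
tool_rot: [0.071, 0.997, 0.0, 0.001]
contact_force: [-0.1, -0.4, -0.3]
opening: 0.0004
[[-0.99   0.142  0.001]
 [ 0.142  0.99   0.001]
 [-0.001  0.001 -1.   ]]
```

View pics/w1.png

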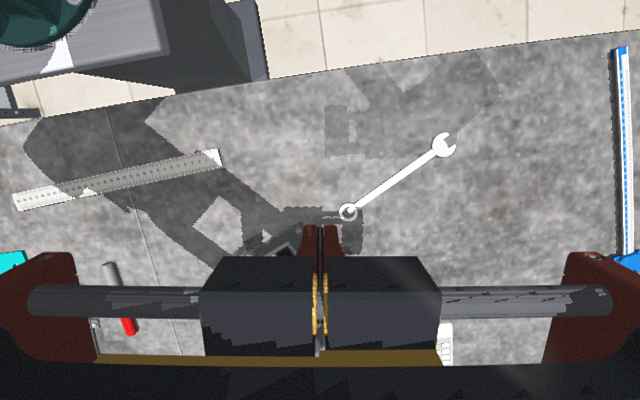

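The far box is hidden by the gripper here (only the ruler, wrench and pen show clearly). I'll carry on to behind the near lid.

```bash
python3 -m creep '[[-38,-45,0,0,0,0,0],[-38,-45,0,0,0,0,0],[-38,-45,0,0,0,0,0],[-38,-45,0,0,0,0,0],[-38,-45,0,0,0,0,0],[-38,-45,0,0,0,0,0],[-38,-45,0,0,0,0,0],[-38,-45,0,0,0,0,0],[-38,-45,0,0,0,0,0],[-10,-10,0,0,0,0,0]]'
python3 - <<'E'
from h import *
p,d=robot.read_camera("wrist"); cv2.imwrite("pics/w2.png",p[:,:,::-1]); s=robot.read_state(); M=R.from_quat(s["tool_rot"]).as_matrix();print(M.round(3),s["tcp_pos"])
print("to go mm",1000*M.T@(np.array([.644,-.164,.263])-s["tcp_pos"]))
E
```

```text
time: 2.8
tcp_pos: [0.6322, -0.1231, 0.2621]
tool_rot: [0.062, 0.998, 0.002, 0.002]
contact_force: [0.4, 0.4, 1.0]
opening: 0.0004
[[-0.992  0.123  0.005]
 [ 0.123  0.992  0.004]
 [-0.004  0.005 -1.   ]] [ 0.63241145 -0.12294718  0.26200155]
to go mm [-16.54947486 -39.31275963  -1.11675186]
```

View pics/w2.png

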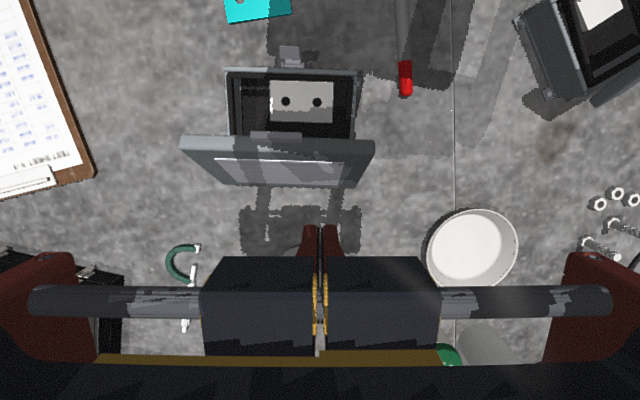

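The wrist view shows the coupon's two holes at (286,101) and (317,101), the catch at (290,55) and the lid edge from (180,140) to (375,142). This is the right box. I'll refine the lid geometry from this view.

```bash
python3 - <<'E'
from h import *
s=robot.read_state()
p,d=robot.read_camera("wrist"); c=robot.calibration("wrist"); P=cloud(c,d)
print("holes",plane(c,[(286,101),(317,101)],.012).round(4))
print("front rim",plane(c,[(227,72),(362,71)],.056).round(4),"catch",plane(c,[(290,52)],.08).round(4))
yaw=-.15; ex=np.array([np.cos(yaw),np.sin(yaw),0]); ey=np.array([-np.sin(yaw),np.cos(yaw),0]); ctr=np.array([.568,-.152,0])
Q=(P-ctr); o=np.dstack([Q@ex,Q@ey,P[...,2]])
m=(o[...,2]>.085)&(o[...,2]<.2)&(abs(o[...,1])<.1)&(o[...,0]>-.08)&(o[...,0]<.1)
m[205:]=False
L=o[m]; print(len(L),L.min(0).round(3),L.max(0).round(3))
for y in np.arange(-.07,.08,.02):
    l=L[abs(L[:,1]-y)<.004]; 
    if len(l)>10:
        i=l[:,2].argmax(); g=l[l[:,0]>l[i,0]+.006]; k=np.polyfit(g[:,0],g[:,2],1) if len(g)>5 else None; print(y.round(2),l[i].round(3),len(g),k, np.arctan(-k[0]) if k is not None else 0)
M=R.from_quat(s["tool_rot"]).as_matrix(); t=ctr+ex*.077
print("turn z", np.arctan2(*(M[:2,1][::-1]))-np.pi/2-yaw)
E
```

```text
holes [[ 0.54   -0.152   0.012 ]
 [ 0.5448 -0.1126  0.012 ]]
front rim [[ 0.5028 -0.209   0.056 ]
 [ 0.5204 -0.0586  0.056 ]] catch [[ 0.4956 -0.1344  0.08  ]]
8434 [ 0.    -0.074  0.085] [0.063 0.083 0.186]
-0.07 [ 0.016 -0.066  0.18 ] 160 [-2.07292876  0.21339144] 1.1213200935870458
-0.05 [ 0.016 -0.048  0.18 ] 189 [-1.99822451  0.21221764] 1.106793367258339
-0.03 [ 0.013 -0.031  0.18 ] 246 [-1.98479735  0.21251896] 1.104089594374559
-0.01 [ 0.003 -0.011  0.184] 370 [-1.80171948  0.20508694] 1.064103064986683
0.01 [0.005 0.006 0.186] 343 [-1.85536085  0.20754209] 1.0764541162621786
0.03 [0.014 0.032 0.181] 248 [-1.99093706  0.21371209] 1.1053295375095271
0.05 [0.016 0.053 0.181] 228 [-2.00183098  0.21434954] 1.1075146458188134
0.07 [0.014 0.069 0.181] 236 [-2.04477591  0.21419233] 1.1159461052003505
turn z 0.02683136817286344
```

The lid angle is about 1.11 and the refined box centre is (0.567, -0.146). The tool is already aligned. I'll drop down behind the lid and touch it.

```bash
python3 -m creep '[[-10,-31,0,0,0,0,0],[0,0,0,0,0,0,0],[0,0,36,0,0,0,0],[0,0,36,0,0,0,0],[0,0,35,0,0,0,0],[0,0,0,0,0,0,0],[12,0,0,0,0,0,0],[12,0,0,0,0,0,0],[8,0,0,0,0,0,0],[0,0,0,0,0,0,0]]'
python3 - <<'E'
from h import *
s=robot.read_state(); M=R.from_quat(s["tool_rot"]).as_matrix()
yaw=-.125; ex=np.array([np.cos(yaw),np.sin(yaw)]); ey=np.array([-ex[1],ex[0]]); q=s["tcp_pos"][:2]-[.567,-.146]
print("own",q@ex,q@ey,s["tcp_pos"][2],M.round(3)[:,2],np.arctan2(-M[0,1],M[1,1]),s["contact_force"])
p,d=robot.read_camera("side"); cv2.imwrite("pics/s3.png",cv2.resize(p[100:300,250:500],None,fx=3,fy=3)[:,:,::-1])
E
```

```text
time: 4.15
tcp_pos: [0.6017, -0.1323, 0.16]
tool_rot: [0.055, 0.998, 0.005, 0.004]
contact_force: [1.2, 0.4, 0.1]
opening: 0.0005
own 0.0327546297356665 0.01789301517362294 0.16000825974475147 [ 0.009  0.01  -1.   ] -0.11016365706571488 [1.18428285 0.38564842 0.1160754 ]
```

View pics/s3.png

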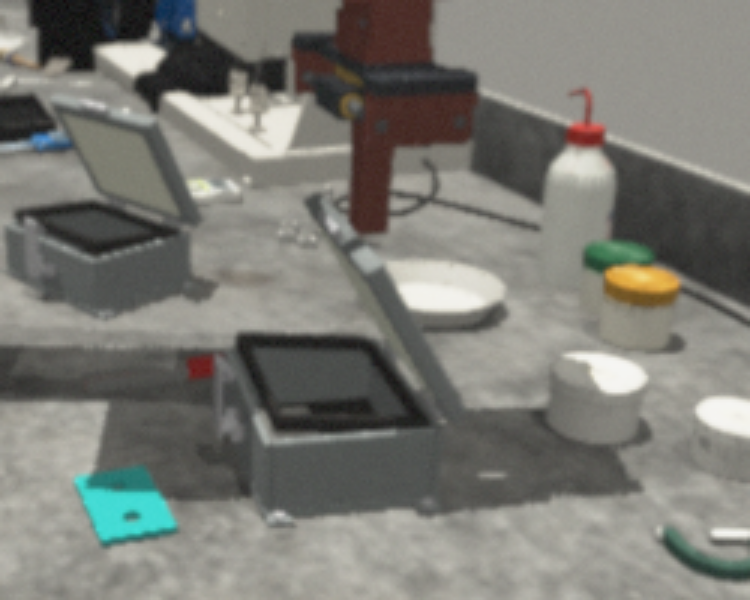

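The finger is just behind the lid's outer face at about (368,230), with a force of about 1 N. I'll centre it in y and swing the lid along the arc.

```bash
python3 -m creep '[[0,-16,0,0,0,0,0],[8,0,2,0,0,0,0],[11,0,4,0,0,0,0],[11,0,5,0,0,0,0],[11,0,6,0,0,0,0],[10,0,8,0,0,0,0],[9,0,9,0,0,0,0],[8,0,10,0,0,0,0],[7,0,10,0,0,0,0],[0,0,0,0,0,0,0]]'
cat > st.py <<'E'
from h import *
s=robot.read_state(); M=R.from_quat(s["tool_rot"]).as_matrix()
yaw=-.125; ex=np.array([np.cos(yaw),np.sin(yaw)]); ey=np.array([-ex[1],ex[0]]); q=s["tcp_pos"][:2]-[.567,-.146]
print("own",(q@ex).round(4),(q@ey).round(4),s["tcp_pos"][2].round(4),M.round(3)[:,2],np.arctan2(-M[0,1],M[1,1]).round(3),s["contact_force"].round(1))
d=.062-q@ex+.01; h=s["tcp_pos"][2]-.06; r=np.hypot(d,h); print("d edge",d.round(4),"theta~",(np.arctan2(h,d)-np.arcsin(.014/r)).round(3))
E
cat > side.py <<'E'
import sys
from h import *
p,d=robot.read_camera("side"); cv2.imwrite(sys.argv[1],cv2.resize(p[100:300,250:500],None,fx=3,fy=3)[:,:,::-1])
E
python3 st.py; python3 side.py pics/s4.png
```

```text
time: 5.45
tcp_pos: [0.5202, -0.1401, 0.1005]
tool_rot: [0.055, 0.998, 0.005, 0.004]
contact_force: [0.2, 0.7, -0.6]
opening: 0.0005
own -0.0472 -0.0 0.1005 [ 0.008  0.01  -1.   ] -0.111 [ 0.2  0.7 -0.6]
d edge 0.1192 theta~ 0.216
```

View pics/s4.png

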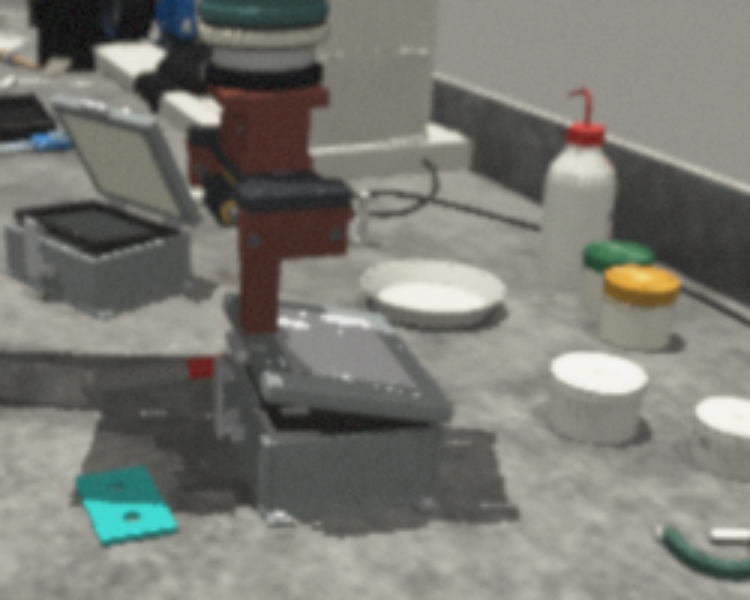

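The lid is down to about 0.2 rad, with the fingertip at the lid's front centre (255,330). I'll move back about 9 mm to clear the catch and press down gradually.

```bash
python3 -m creep '[[-10,0,-1,0,0,0,0],[0,0,7,0,0,0,0],[0,0,6,0,0,0,0],[0,0,5,0,0,0,0],[0,0,4,0,0,0,0],[0,0,3,0,0,0,0],[0,0,2,0,0,0,0],[0,0,2,0,0,0,0],[0,0,0,0,0,0,0],[0,0,0,0,0,0,0]]'
python3 st.py
```

```text
time: 6.75
tcp_pos: [0.5318, -0.1419, 0.0753]
tool_rot: [0.055, 0.998, 0.004, 0.004]
contact_force: [0.1, 0.2, 4.9]
opening: 0.0004
own -0.0354 -0.0003 0.0753 [ 0.009  0.008 -1.   ] -0.11 [0.1 0.2 4.9]
d edge 0.1074 theta~ 0.012
```

```bash
python3 -m creep '[[0,0,2,0,0,0,0],[0,0,2,0,0,0,0],[0,0,2,0,0,0,0],[0,0,2,0,0,0,0],[0,0,2,0,0,0,0],[0,0,2,0,0,0,0],[0,0,0,0,0,0,0],[0,0,0,0,0,0,0],[0,0,0,0,0,0,0],[0,0,0,0,0,0,0]]'
python3 st.py;  python3 side.py pics/s5.png
```

```text
time: 8.0
tcp_pos: [0.5319, -0.1418, 0.0762]
tool_rot: [0.054, 0.999, 0.003, 0.007]
contact_force: [-0.5, 0.6, 5.1]
opening: 0.0008
own -0.0353 -0.0002 0.0762 [ 0.013  0.005 -1.   ] -0.108 [-0.5  0.6  5.1]
d edge 0.1073 theta~ 0.02
```

View pics/s5.png

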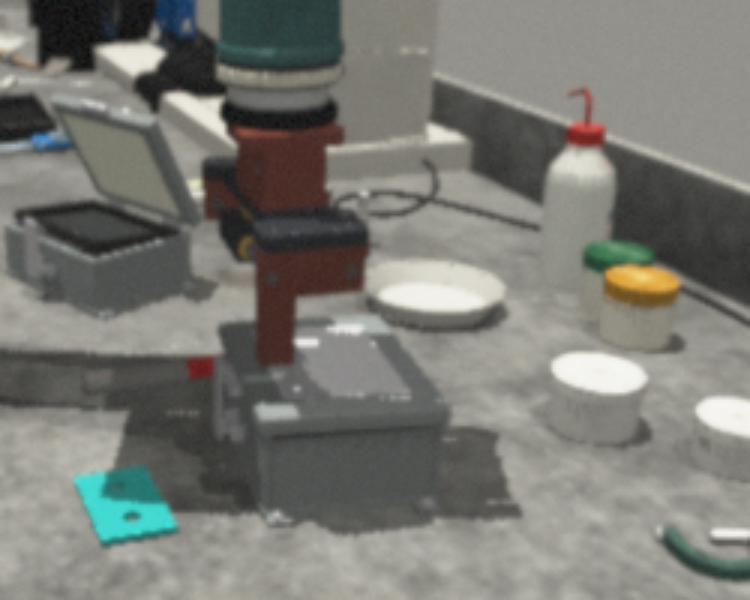

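Force relaxes to 5 N because each row restarts from the measured pose. I'll use larger steps and end on a pressing row to see the peak.

```bash
python3 -m creep '[[0,0,3,0,0,0,0],[0,0,3,0,0,0,0],[0,0,3,0,0,0,0],[0,0,4,0,0,0,0],[0,0,4,0,0,0,0],[0,0,4,0,0,0,0],[0,0,5,0,0,0,0],[0,0,5,0,0,0,0],[0,0,5,0,0,0,0],[0,0,5,0,0,0,0]]'
python3 st.py
```

```text
time: 9.3
tcp_pos: [0.5318, -0.1419, 0.0736]
tool_rot: [0.052, 0.999, 0.0, 0.011]
contact_force: [-14.8, 5.1, 54.6]
opening: 0.0009
own -0.0354 -0.0003 0.0736 [ 0.023 -0.001 -1.   ] -0.104 [-14.8   5.1  54.6]
d edge 0.1074 theta~ -0.004
```

At 55 N the tip has dropped to z = 0.0736, so the lid is hard down. I'll lift clear and check.

```bash
python3 -m creep '[[0,0,-3,0,0,0,0],[0,0,-10,0,0,0,0],[0,0,-25,0,0,0,0],[0,0,-40,0,0,0,0],[0,0,-40,0,0,0,0],[-40,0,-20,0,0,0,0],[-45,0,0,0,0,0,0],[-45,0,0,0,0,0,0],[0,0,0,0,0,0,0],[0,0,0,0,0,0,0]]'
python3 - <<'E'
from h import *
yaw=-.125; ex=np.array([np.cos(yaw),np.sin(yaw),0]); ey=np.array([-ex[1],ex[0],0]); ctr=np.array([.567,-.146,0])
for n in ("scene","wrist","side"):
    c=robot.calibration(n); p,d=robot.read_camera(n); P=cloud(c,d); Q=P-ctr; o=np.dstack([Q@ex,Q@ey,P[...,2]])
    m=(abs(o[...,1])<.07)&(abs(o[...,1])>.025)&(o[...,0]>-.055)&(o[...,0]<.05)&(o[...,2]>.05)&(o[...,2]<.11)
    k=np.polyfit(o[m][:,0],o[m][:,2],1); print(n,m.sum(),"slope",k.round(4),"z at front",np.polyval(k,-.06).round(4))
    cv2.imwrite(f"pics/{n}6.png",p[:,:,::-1]); 
    if n=="side": cv2.imwrite("pics/s6.png",cv2.resize(p[100:300,250:500],None,fx=3,fy=3)[:,:,::-1])
s=robot.read_state(); print(s["time"],s["contact_force"])
E
```

```text
time: 10.55
tcp_pos: [0.659, -0.1548, 0.2184]
tool_rot: [0.052, 0.999, 0.001, 0.01]
contact_force: [0.6, 0.4, 0.4]
opening: 0.0004
scene 1688 slope [-0.0158  0.0746] z at front 0.0756
wrist 11414 slope [-0.0186  0.0769] z at front 0.078
side 948 slope [-0.0072  0.0757] z at front 0.0761
10.7 [-0.61822486 -1.0633971  -0.22429424]
```

View pics/s6.png

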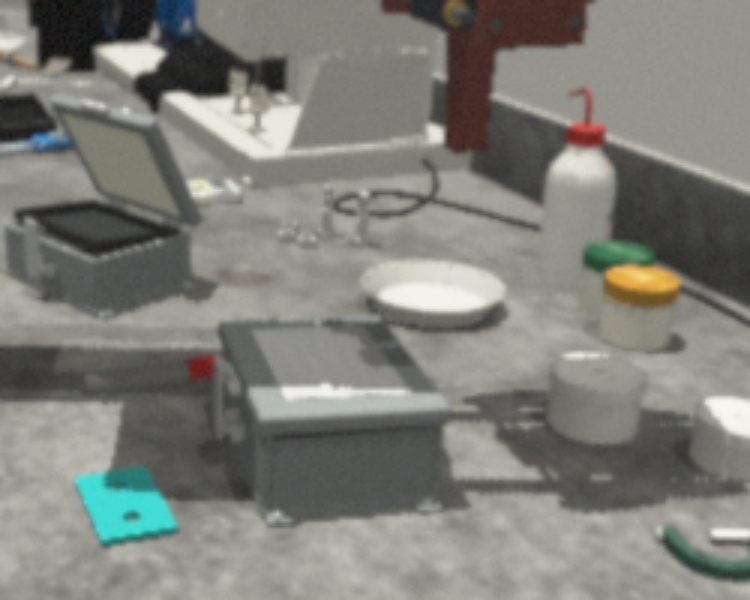

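View pics/wrist6.png

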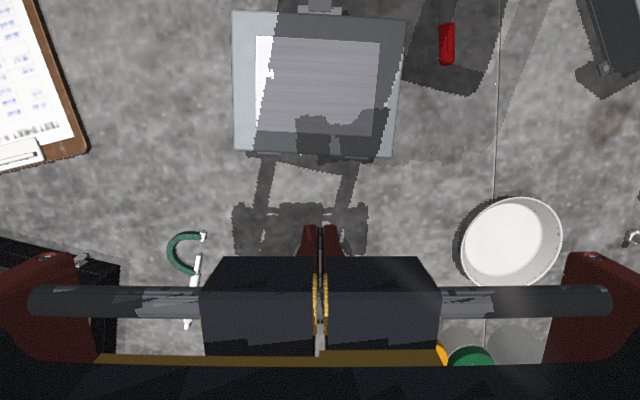

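The lid rests at about 0.02 rad with nothing touching it (it would be at 0.1 if not caught), and the catch overlaps the front edge at (320,8). The other box is still open, so I'll hand in.

```bash
python3 -c "
from workcell import robot
print(robot.finish_job())"
```

```text
the job is handed in; nothing more can be done
None
```

I closed the box holding the drilled coupon and handed the job in at about 10.7 s. I identified it by the two holes in its plate, seen in the wrist camera. With the fingers shut I swung the lid down from behind, pressed it hard down (last reading about 55 N), then lifted clear.

- **Lid:** after letting go, its slope measured 0.016 (scene), 0.019 (wrist) and 0.007 rad (side, the sparsest data). That fits caught at 0.02; an uncaught lid would spring to 0.1.
- **Catch:** the wrist view shows it over the lid's front edge.
- **Height reading:** the wrist camera put the lid's front about 2 mm higher than the other two, which is within calibration error.
- **Other box:** the last side view shows its lid still open, looking as before. I never went near it, and I never saw its plate clearly.
- **Robot:** the arm was clear of everything, with the contact force about 1 N, which is sensor noise level.

My first presses, in 2 mm steps, reached only about 5 N, so I pressed again with larger steps.

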